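Latched weight onto the glued cover plate

ROBOT

A 7-joint arm with a two-finger parallel gripper is mounted at the origin on the work surface. World frame = base frame: x ahead of the robot, y to its left, z up, the work surface at z = 0. Lengths are in mm, angles in rad, forces in N, time in s.
With the tool pointing down it reaches from about 425 to 925 mm from the base axis. Payload 6.8 kg.
Tool frame: the origin (TCP) lies midway between the tips of the shut fingers; the grasp point (between the pads) lies 19 mm behind it; y points along the fingers, x is the direction in which the jaws open and shut, and the axes are right-handed (so a half turn about y gives the same grasp; the last joint's range is limited). The gripper opens to 85 mm and grips with 20 to 120 N. Pads are 22 mm wide; open, the fingers measure 114 mm over their backs; the gripper's body (76 mm by 85 mm) begins 54 mm behind the grasp point. The pads swing forward as they close: fully open they stand 13 mm farther back than shut.
Start: joints at [-1.431, 0.477, 0.022, 1.555, -0.011, 1.109, -0.083], TCP at [165.554, 654.4, 231.308] pointing down, gripper open.
Joint ranges: [-2.96, 2.96], [-0.34, 2.1], [-1.41, 1.46], [0.24, 2.44], [-1.37, 4.51], [0.17, 1.92], [-2.96, 2.96]. Speed limits (rad/s): [2.39, 2.39, 3.14, 3.14, 3.14, 3.14, 3.14].

INTERFACE

Orientations are given as a rotation vector (axis times angle).
In Python, from bench import state, imaging, workorder, nets gives the robot as it stands.
- The arm moves only by the tool arm_command, never from a script. Its argument "moves" is a list of rows, each a list of 3 entries, a list of its own where there are three numbers: the shift along the world's x, y, z in m, then the turn about the world's z in degrees, then the gripper command: -1 is shut, 1 is fully open, values between are in proportion. A call has exactly 5 rows; each row shifts and turns the commanded pose from where the row before left it; what a row does not reach is not made up. A row lasts 1/10 s, in which the tool goes at most 50 mm and 8.59 degrees, less where a joint would pass 70% of its speed; a pose out of reach is approached as far as the arm can. A call is refused whole if a number of a shift passes 0.05 or a number of a turn 8.59, either way. A call with a gripper value outside its range is refused whole. The fingers move at their own pace and stop on an object; the grip force is fixed at half the most. Time passes only in rows, so rows that do not move let the fingers close, or fill a call up. It gives the time, the measured TCP pose, the force and the opening at its end, in the units of the state.
- state(): the state, without advancing time (a new reading comes with each control period).
- imaging.get_image(name): name is "side" or "top" or "wrist"; returns the picture (480x640x3 uint8, red, green, blue); there is no depth.
- imaging.camera_model(name): a dict with "K" (3x3 intrinsics, pixels), "world_from_camera" (4x4, takes a point from camera to world coordinates). Camera axes: x right, y down, z forward; pixel columns grow to the right and rows downward; lengths in mm; the calibration is good to about 2 mm. A picture is of the moment at which its call begins: read the wrist's pose just before it. camera_model takes no time and is no camera call; for the wrist camera it gives the pose at the moment of the call.
- workorder.job_done(): hands the job in, once; it reports no verdict.
Trained networks look in the newest picture that a camera, given by its name, has taken for a name from the list of things; names that differ only in an ending like _2 or _b are one class to them, and where a whole thing is asked for, a point or a joint stands for the part that bears it (a point fixed in the world has none). Each returns a list of dicts, best first, with "confidence" (0 to 1); they miss things now and then, are a little off and sometimes report something else, mostly with a low value. They report only what shows in the picture. A call takes as long as a camera call. They do not tell look-alikes from the thing itself.
- nets.outline_of(camera, target): "pixels" (480x640 bool, what is visible of it) and "at" ([column, row] in pixels, amid what is visible of it).
The state is a dict: "clock": time; "qpos": joint angles; "qd": joint speeds; "tau": joint torques, N m; "ee_pos": TCP position; "tool_rot": TCP orientation; "wrist_force": force on the tool from outside, world axes, zero at the start; "ft_torque": the same for the moment, N m; "grip_width": opening from 0.0 (shut) to 1.0 (fully open).
Only numpy, scipy, OpenCV 4.12 (cv2) and the standard library are available. Lean on these libraries where they do the work, as an engineer would, in place of code of your own. Each camera call takes 0.05 s, during which the arm holds its last target.

TASK

A cover plate has just been glued to the small chassis panel on the bench. Press open the sprung keeper of the hook that holds the narrow, tall-bodied weight (not the one with the wide flat disc), then lift that weight off the hook and stand it upright and gently on the middle of the plain square cover plate.

Things in the scene. Friction and masses are not known exactly. Their poses are not given: they have to be found in the camera images.
- weight: Glue weight, 0.5 kg: steel cylinder 50 mm across, 36 high; on it a stirrup, 52 wide (y), 14 thick (x), its window 40 wide, from 36 to 122 mm up; black grip block at 130-172 mm up, 18 (x) by 24 (y). Origin: centre of underside, z up. Its bar at 122 mm rests on a level arm, 16 wide, top 180 mm over the bench, running along its x: post 60 mm away at +x, an 8 mm high end lip at -x (towards robot).
- keeper (a joint): Keeper of that hook: steel wing 45 x 18 x 5 mm at the arm's end, just past the lip, on an axle along the arm 175 mm over the bench. 0 rad: shut, level, pointing to the weight's +y, blocking the stirrup. Pressed down it opens; 1.5 rad: hangs straight down and fits through the window. Over-centre spring, about 4 N at the pad: let go before 0.6 rad it shuts again, past that it snaps open and stays.
- keeper_pad (a point): Where to press: top face of that wing, 26 mm from its axle, mid-width, 178 mm over the bench when shut; axes as the hook's, z up when shut, turning with the wing. Push 25 to 35 mm straight down; free space below. The wing ends about 65 mm from the weight's centre: to unhook, raise the weight 12 to 25 mm (over the lip, wing still inside the window), then draw it 90 mm or more to its -x.
- chassis: The small chassis panel with the glued cover plate: a steel panel 140 (x) x 150 (y) x 6 mm lying on the bench, and centred on it the plain flat aluminium cover plate, 110 x 110 x 10 mm, whose top face is 16 mm above the bench. Origin: centre of the panel's underside, on the bench, right below the middle of the plate; z up. It is fixed.
Things that resemble listed ones, but are neither listed nor needed, are in the scene too. Leave any yellow look-alike of the weight alone.

How it is judged:
By the outcome, as a careful person would: the job done as asked, in the order asked, and still so for the second after the job is handed in, with the robot touching nothing.
It also fails if it takes over 54 s, if anything falls off the work surface, if the arm or the gripper's body presses on something with over 40 N, if the wrist force passes 120 N, or if a joint passes its speed limit or range.

## Working session

There is one attempt and no reset: what is moved stays moved. The work goes in short steps, Python scripts to look and compute and a tool call to move; the robot and the scene stay as the last step left them, time stands still between calls to the robot, and variables do not carry over. Pictures are saved under pics/ and viewed, and the job is handed in when it is done.

Besides the shell and the picture viewer there is one more tool, called after "Request:" as name(argument=value, ...), one argument or row to a line, values as JSON. arm_command: Moves the arm, as the interface text tells. Its arguments: {"type":"object","properties":{"moves":{"type":"array"}},"required":["moves"]}

```bash
ls; mkdir -p pics; python3 - <<'E'
from bench import state, imaging
import cv2,numpy as np
s=state();print(s)
for n in("side","top","wrist"):
    m=imaging.camera_model(n);print(n,np.round(m["K"],1).tolist(),np.round(m["world_from_camera"],3).tolist())
    cv2.imwrite(f"pics/{n}0.png",imaging.get_image(n)[:,:,::-1])
E
```

```text
pics
{'clock': 0.0, 'qpos': array([-1.43107863,  0.47777749,  0.02233594,  1.55647606, -0.01148607,
        1.10931773, -0.08313057]), 'qd': array([-0.00026222, -0.00136001, -0.00097989,  0.00053225,  0.00076879,
        0.00101203, -0.0006688 ]), 'tau': array([-1.02604688e-03, -5.96460056e+01,  1.60728972e+00, -2.81197107e+01,
        1.23960464e-02,  9.54938703e-03,  7.82117411e-06]), 'ee_pos': array([165.43806868, 653.78251928, 230.33043783]), 'tool_rot': array([-1.31757534, -1.02377495,  1.02605141]), 'wrist_force': array([-0.73800993,  0.08053071,  0.24925489]), 'ft_torque': array([0.00378709, 0.03534842, 0.03922206]), 'grip_width': 0.9960706218139056}
side [[507.6, 0.0, 322.5], [0.0, 507.6, 226.6], [0.0, 0.0, 1.0]] [[-0.997, -0.059, 0.052, 487.84], [-0.075, 0.525, -0.848, 958.261], [0.022, -0.849, -0.528, 758.848], [0.0, 0.0, 0.0, 1.0]]
top [[461.6, 0.0, 325.4], [0.0, 461.6, 245.1], [0.0, 0.0, 1.0]] [[0.016, -0.987, 0.163, 404.126], [-1.0, -0.018, -0.014, -64.647], [0.017, -0.162, -0.987, 957.458], [0.0, 0.0, 0.0, 1.0]]
wrist [[430.0, 0.0, 314.7], [0.0, 430.0, 242.1], [0.0, 0.0, 1.0]] [[0.246, 0.917, 0.314, 84.378], [0.969, -0.232, -0.082, 673.332], [-0.002, 0.324, -0.946, 372.955], [0.0, 0.0, 0.0, 1.0]]
```

View pics/side0.png

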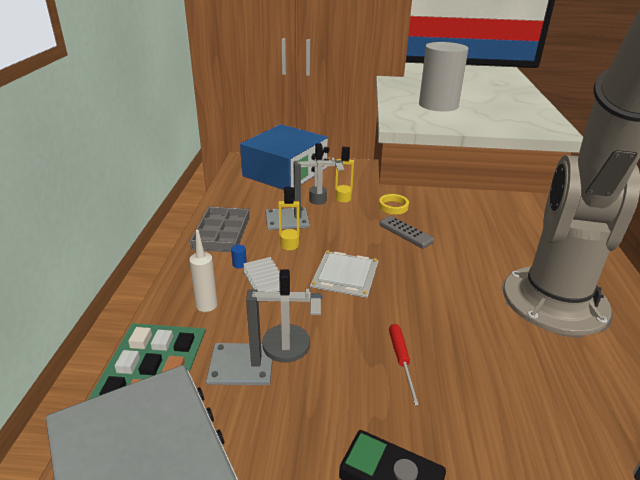

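View pics/top0.png

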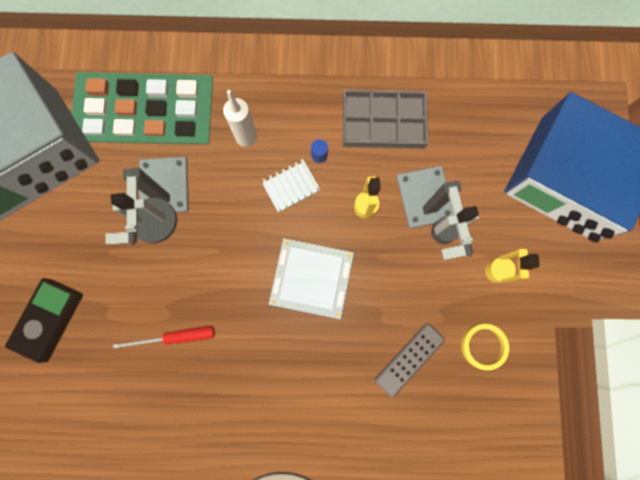

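View pics/wrist0.png

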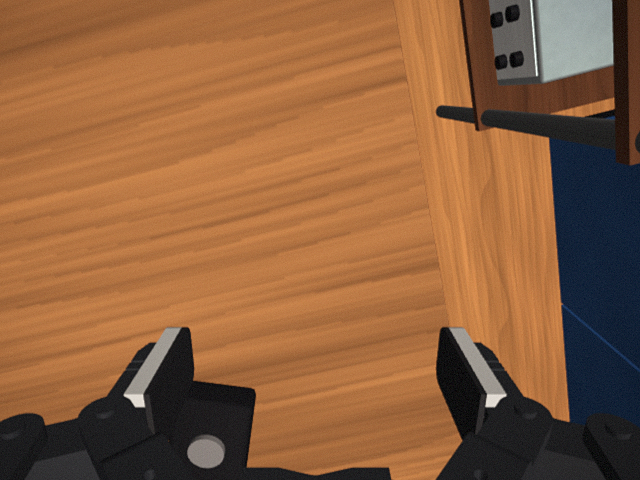

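```bash
python3 - <<'E'
from bench import state, imaging,nets
import cv2,numpy as np
ims={}
for n in("side","top"):
    im=imaging.get_image(n)[:,:,::-1].copy();ims[n]=im
    for t in("weight","keeper","keeper_pad","chassis"):
        for o in nets.outline_of(n,t):
            p=o["pixels"];ys,xs=np.nonzero(p);print(n,t,round(o["confidence"],2),np.round(o["at"],1),xs.min(),xs.max(),ys.min(),ys.max(),p.sum())
            np.save(f"m_{n}_{t}_{int(o['at'][0])}.npy",p)
cv2.imwrite("pics/topc.png",cv2.resize(ims["top"][140:290,380:560],None,fx=4.4,fy=4,interpolation=2)) if 0 else cv2.imwrite("pics/topc.png",cv2.resize(ims["top"][150:290,380:560],None,fx=4,fy=4,interpolation=2))
cv2.imwrite("pics/sidec.png",cv2.resize(ims["side"][130:250,240:390],None,fx=5,fy=5,interpolation=2))
E
```

```text
side weight 0.92 [342.4 188.9] 335 352 147 201 393
side weight 0.81 [286.7 229.4] 279 298 187 249 679
side weight 0.74 [315.  182.9] 310 326 143 203 555
side keeper 0.6 [339.6 167.6] 336 342 160 169 53
side keeper_pad 0.39 [335.3 164.6] 335 342 160 169 54
side chassis 0.9 [342.9 276. ] 311 377 250 296 2182
top weight 0.97 [366.2 200.1] 354 380 177 218 755
top weight 0.64 [511.9 270.6] 486 539 250 282 1170
top weight 0.59 [450.6 222. ] 431 478 206 244 945
top keeper 0.72 [456.6 250. ] 441 472 244 259 329
top keeper_pad 0.66 [459.9 249.7] 442 472 244 259 337
top chassis 0.97 [310.  275.8] 270 352 239 319 4863
```

View pics/topc.png

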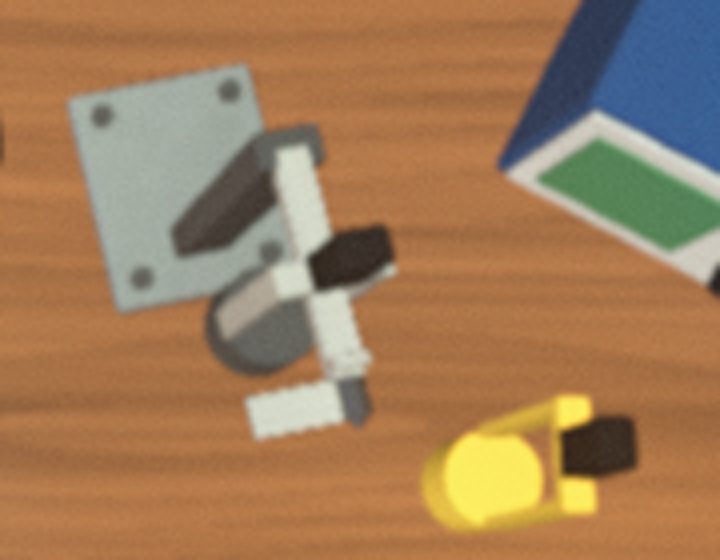

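View pics/sidec.png

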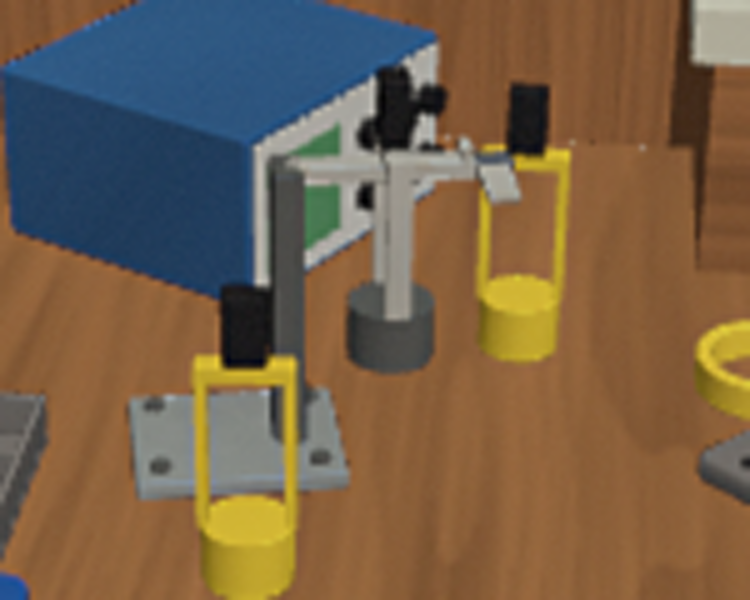

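```bash
cat > h.py <<'E'
import numpy as np,cv2
from bench import state, imaging,nets
def bp(n,px,z,m=None):
    m=m or imaging.camera_model(n);K=m["K"];T=np.array(m["world_from_camera"])
    d=T[:3,:3]@np.linalg.solve(K,[px[0],px[1],1]);o=T[:3,3]
    return o+d*(z-o[2])/d[2]
def pj(n,P,m=None):
    m=m or imaging.camera_model(n);T=np.linalg.inv(m["world_from_camera"])
    p=np.array(m["K"])@(T[:3,:3]@np.array(P,float)+T[:3,3]);return p[:2]/p[2]
E
python3 - <<'E'
from h import *
def c(x,y):return(380+x/4,150+y/4)
for nm,p,z in[("wing far L top",(246,400),177),("wing far L bot",(257,440),177),("wing near",(338,380),177),("wing near bot",(345,421),177),
 ("arm post end L",(276,152),180),("arm post end R",(308,143),180),("arm lip L",(325,358),180),("lipR",(357,350),180),("block topL",(365,238),230),("block top R",(395,262),230),("block",(388,228),230),
 ("yel body c",(493,475),36),("yel blk",(620,440),172),("keeper near2",(352,400),177)]:
    print(nm,np.round(bp("top",c(*p),z),1))
m=np.load("m_top_chassis_310.npy").astype(np.uint8)
cs,_=cv2.findContours(m,0,2);q=max(cs,key=cv2.contourArea);r=cv2.minAreaRect(q);print(r)
b=cv2.boxPoints(r);w=np.array([bp("top",p,6) for p in b]);print(np.round(w,1),np.round(w.mean(0),1),[np.linalg.norm(w[i]-w[i-1]).round(1) for i in range(4)])
im=imaging.get_image("top")[:,:,::-1]
cv2.imwrite("pics/topch.png",cv2.resize(im[225:335,250:370],None,fx=5,fy=5,interpolation=2))
E
```

```text
wing far L top [ 528.  -275.4  177. ]
wing far L bot [ 510.7 -279.7  177. ]
wing near [ 537.4 -315.4  177. ]
wing near bot [ 519.6 -317.8  177. ]
arm post end L [ 637.6 -290.6  180. ]
arm post end R [ 642.  -304.8  180. ]
arm lip L [ 546.4 -309.2  180. ]
lipR [ 550.1 -323.1  180. ]
block topL [ 587.1 -311.4  230. ]
block top R [ 577.4 -323.3  230. ]
block [ 591.5 -321.   230. ]
yel body c [ 514.3 -437.7   36. ]
yel blk [ 514.2 -438.6  172. ]
keeper near2 [ 528.8 -321.2  177. ]
((311.494873046875, 278.7748107910156), (73.61336517333984, 68.04170989990234), 11.689369201660156)
[[ 435.8   35.9    6. ]
 [ 574.4   12.     6. ]
 [ 545.6 -139.1    6. ]
 [ 408.  -111.7    6. ]] [491.  -50.7   6. ] [np.float64(150.1), np.float64(140.7), np.float64(153.8), np.float64(140.3)]
```

View pics/topch.png

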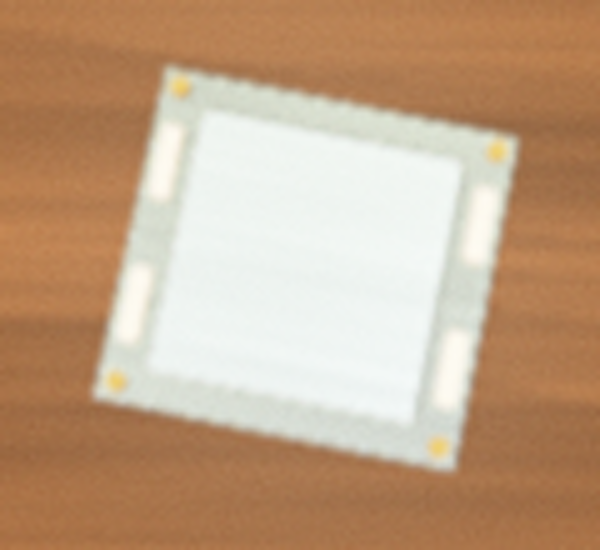

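Request:
arm_command(
  moves=[
    [[0.025, -0.035, 0.009], 2.6, 1],
    [[0.025, -0.035, 0.009], 2.6, 1],
    [[0.025, -0.035, 0.009], 2.6, 1],
    [[0.025, -0.035, 0.009], 2.6, 1],
    [[0.025, -0.035, 0.009], 2.6, 1],
  ],
)

```text
clock: 1.2
ee_pos: [291.4, 477.9, 276.8]
tool_rot: [-1.218, -1.196, 1.195]
wrist_force: [1.8, 0.8, 0.1]
grip_width: 1.0
```

Request:
arm_command(
  moves=[
    [[0.025, -0.035, 0.009], 2.6, 1],
    [[0.025, -0.035, 0.009], 2.6, 1],
    [[0.025, -0.035, 0.009], 2.6, 1],
    [[0.025, -0.035, 0.009], 2.6, 1],
    [[0.025, -0.035, 0.009], 2.6, 1],
  ],
)

```text
clock: 1.7
ee_pos: [416.4, 302.8, 322.0]
tool_rot: [-1.104, -1.361, 1.36]
wrist_force: [-0.1, -0.4, 0.0]
grip_width: 1.001
```

Tracking is good; continuing.

Request:
arm_command(
  moves=[
    [[0.006, -0.04, 0], 0, 1],
    [[0.006, -0.04, 0], 0, 1],
    [[0.006, -0.04, 0], 0, 1],
    [[0.006, -0.04, 0], 0, 1],
    [[0.006, -0.04, 0], 0, 1],
  ],
)

```text
clock: 2.2
ee_pos: [445.6, 102.7, 321.6]
tool_rot: [-1.105, -1.36, 1.359]
wrist_force: [0.4, -0.5, -0.1]
grip_width: 0.998
```

Request:
arm_command(
  moves=[
    [[0.006, -0.04, 0], 0, 1],
    [[0.006, -0.04, 0], 0, 1],
    [[0.006, -0.04, 0], 0, 1],
    [[0.006, -0.04, 0], 0, 1],
    [[0.006, -0.04, 0], 0, 1],
  ],
)

```text
clock: 2.7
ee_pos: [475.5, -97.2, 321.7]
tool_rot: [-1.105, -1.36, 1.359]
wrist_force: [0.6, 0.1, 0.5]
grip_width: 1.0
```

Request:
arm_command(
  moves=[
    [[0.006, -0.04, 0], 0, 1],
    [[0.006, -0.04, 0], 0, 1],
    [[0.006, -0.04, 0], 0, 1],
    [[0.006, -0.04, 0], 0, 1],
    [[0.006, -0.04, 0], 0, 1],
  ],
)

```text
clock: 3.2
ee_pos: [505.8, -297.1, 321.5]
tool_rot: [-1.105, -1.36, 1.359]
wrist_force: [0.4, -0.3, 0.1]
grip_width: 1.0
```

```bash
python3 - <<'E'
from h import *
from scipy.spatial.transform import Rotation as R
s=state();print(s["ee_pos"],s["qpos"].round(2));print(R.from_rotvec(s["tool_rot"]).as_matrix().round(3))
m=imaging.camera_model("wrist");np.save("wcam1.npy",np.array(m["world_from_camera"]))
print(m["world_from_camera"].round(3))
cv2.imwrite("pics/w1.png",imaging.get_image("wrist")[:,:,::-1])
E
```

```text
[ 505.76406419 -297.06706856  321.51964285] [-0.1   0.29  0.67  1.7  -0.19  1.22  2.39]
[[-0.205  0.001 -0.979]
 [ 0.979  0.    -0.205]
 [-0.    -1.    -0.001]]
[[-2.04000e-01  9.26000e-01  3.18000e-01  4.23791e+02]
 [ 9.79000e-01  1.93000e-01  6.70000e-02 -3.15655e+02]
 [ 0.00000e+00  3.25000e-01 -9.46000e-01  4.64007e+02]
 [ 0.00000e+00  0.00000e+00  0.00000e+00  1.00000e+00]]
```

View pics/w1.png

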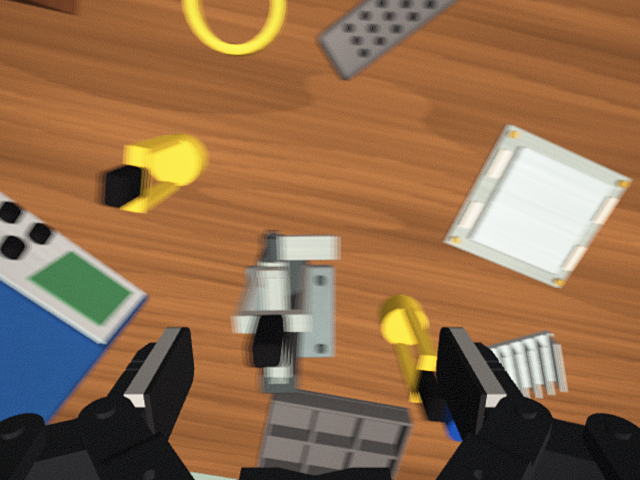

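```bash
python3 - <<'E'
from h import *
m=imaging.camera_model("wrist");np.save("wcam1.npy",np.array(m["world_from_camera"]))
im=imaging.get_image("wrist")[:,:,::-1]
cv2.imwrite("pics/w2.png",cv2.resize(im[215:395,205:405],None,fx=3,fy=3,interpolation=2))
for t in("keeper","weight","chassis"):
    for o in nets.outline_of("wrist",t):
        p=o["pixels"];ys,xs=np.nonzero(p);print(t,round(o["confidence"],2),o["at"],xs.min(),xs.max(),ys.min(),ys.max())
        if t=="chassis":
            cs,_=cv2.findContours(p.astype(np.uint8),0,2);q=max(cs,key=cv2.contourArea);r=cv2.minAreaRect(q)
            w=np.array([bp("wrist",c,6,m) for c in cv2.boxPoints(r)]);print(w.round(1),w.mean(0))
E
```

```text
keeper 0.59 [314.4, 250.4] 279 351 238 266
weight 0.9 [165.7, 175.5] 117 217 138 217
weight 0.89 [418.3, 339.2] 390 452 297 423
weight 0.79 [284.5, 319.3] 252 323 249 371
chassis 0.75 [545.5, 211.2] 456 639 126 289
[[ 546.6 -137.3    6. ]
 [ 406.5 -119.5    6. ]
 [ 438.5   36.1    6. ]
 [ 588.7   33.5    6. ]] [495.0496493  -46.78047877   6.        ]
```

View pics/w2.png

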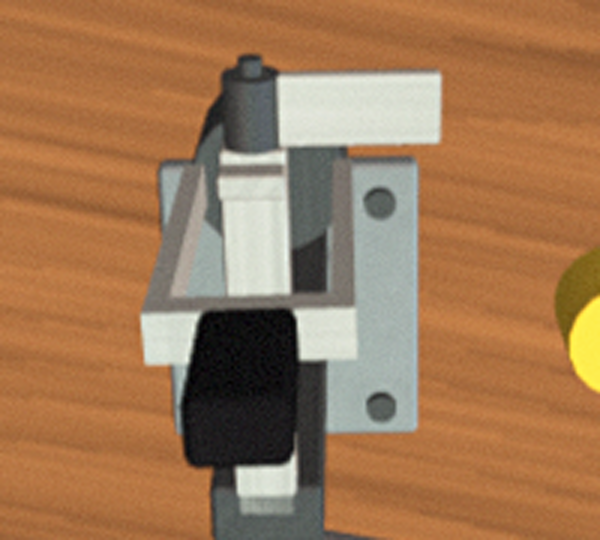

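```bash
python3 - <<'E'
from h import *
m=imaging.camera_model("wrist");T=np.load("wcam1.npy");m["world_from_camera"]=T
def c(x,y,z):return bp("wrist",(205+x/3,215+y/3),z,m)
for n,a in dict(w1=(278,72,178),w2=(440,71,178),w3=(440,143,178),w4=(280,146,178),axl=(250,110,183),bar=(249.5,335,188),barL=(143,337,188),barR=(357,334,188),armpostL=(240,495,180),armpostR=(296,495,180),armlipL=(221,197,180),armlipR=(288,197,180),blk=(239,433,230)).items(): print(n,c(*a).round(1))
print("dims")
E
```

```text
w1 [ 519.1 -315.7  178. ]
w2 [ 511.3 -278.6  178. ]
w3 [ 528.9 -274.6  178. ]
w4 [ 537.3 -311.8  178. ]
axl [ 527.8 -320.5  183. ]
bar [ 583.3 -310.2  188. ]
barL [ 589.  -335.5  188. ]
barR [ 577.8 -284.7  188. ]
armpostL [ 635.2 -303.9  180. ]
armpostR [ 632.2 -289.5  180. ]
armlipL [ 552.3 -323.3  180. ]
armlipR [ 549.1 -307.5  180. ]
blk [ 582.5 -309.9  230. ]
dims
```

Request:
arm_command(
  moves=[
    [[0.008, 0.001, -0.02], 0, -1],
    [[0.009, 0.001, -0.03], 0, -1],
    [[0, 0, -0.03], 0, -1],
    [[0, 0, -0.03], 0, -1],
    [[0, 0, -0.01], 0, -1],
  ],
)

```text
clock: 3.95
ee_pos: [521.6, -290.6, 198.5]
tool_rot: [-1.098, -1.36, 1.361]
wrist_force: [0.4, -0.2, 0.4]
grip_width: 0.145
```

Request:
arm_command(
  moves=[
    [[0, 0, 0], 0, -1],
    [[0, 0, 0], 0, -1],
    [[0, 0, 0], 0, -1],
    [[0, 0, 0], 0, -1],
    [[0, 0, 0], 0, -1],
  ],
)

```text
clock: 4.45
ee_pos: [523.0, -293.8, 202.2]
tool_rot: [-1.106, -1.36, 1.359]
wrist_force: [-0.5, 0.4, -1.0]
grip_width: -0.002
```

```bash
python3 - <<'E'
from h import *
s=state();print(s["ee_pos"],s["wrist_force"],s["grip_width"])
im=imaging.get_image("wrist")[:,:,::-1]
cv2.imwrite("pics/w3.png",im)
im=imaging.get_image("top")[:,:,::-1]
cv2.imwrite("pics/t3.png",cv2.resize(im[150:310,370:560],None,fx=3,fy=3,interpolation=2))
E
```

```text
[ 522.9697037  -293.80123944  202.21003898] [-0.53061715  0.41189408 -0.98528843] -0.001544190320719489
```

View pics/w3.png

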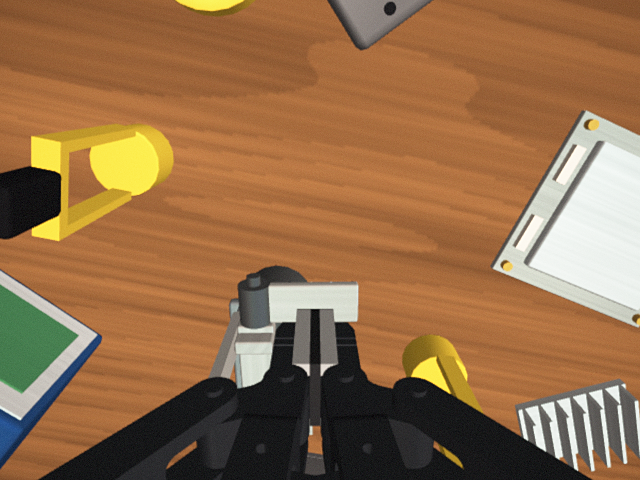

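Request:
arm_command(
  moves=[
    [[0, 0, -0.012], 0, -1],
    [[0, 0, -0.008], 0, -1],
    [[0, 0, -0.006], 0, -1],
    [[0, 0, -0.006], 0, -1],
    [[0, 0, -0.006], 0, -1],
  ],
)

```text
clock: 5.05
ee_pos: [522.5, -293.8, 162.7]
tool_rot: [-1.105, -1.359, 1.359]
wrist_force: [-0.2, -0.1, -0.0]
grip_width: 0.001
```

Request:
arm_command(
  moves=[
    [[0, 0, -0.005], 0, -1],
    [[0, 0, -0.004], 0, -1],
    [[0, 0, -0.004], 0, -1],
    [[0, 0, 0], 0, -1],
    [[0, 0, 0], 0, -1],
  ],
)

```text
clock: 5.55
ee_pos: [522.6, -293.6, 150.3]
tool_rot: [-1.105, -1.359, 1.359]
wrist_force: [0.6, 0.1, 0.3]
grip_width: 0.0
```

```bash
python3 - <<'E'
from h import *
s=state();print(s["ee_pos"],s["wrist_force"],s["grip_width"])
im=imaging.get_image("wrist")[:,:,::-1]
cv2.imwrite("pics/w4.png",im)
E
```

```text
[ 522.59587247 -293.63836295  150.33085395] [0.57321686 0.09665029 0.32414349] 6.463363329130909e-05
```

View pics/w4.png

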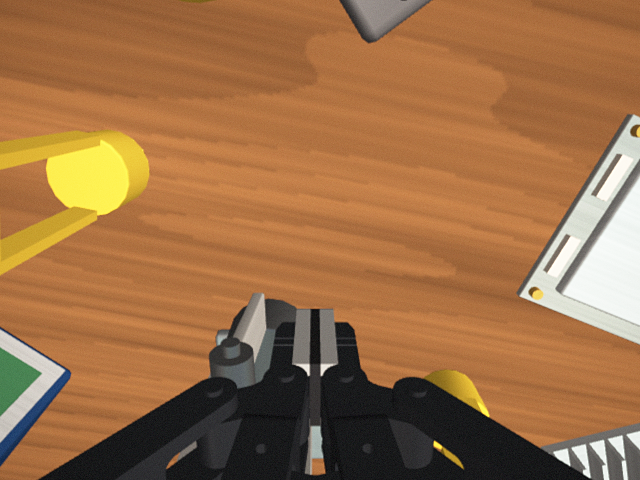

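Request:
arm_command(
  moves=[
    [[0, 0, 0.02], 0, -1],
    [[0, 0, 0.03], 0, -1],
    [[0, 0, 0.04], 0, -1],
    [[0, 0, 0.04], 0, 0],
    [[0, 0, 0.01], 0, 1],
  ],
)

```text
clock: 6.1
ee_pos: [524.2, -295.3, 295.4]
tool_rot: [-1.113, -1.363, 1.358]
wrist_force: [0.2, -0.3, 0.6]
grip_width: 0.334
```

Request:
arm_command(
  moves=[
    [[0.015, -0.004, 0], 0, 1],
    [[0.015, -0.004, 0], 0, 1],
    [[0.01, -0.003, 0], 0, 1],
    [[0, 0, 0], 0, 1],
    [[0, 0, 0], 0, 1],
  ],
)

```text
clock: 6.6
ee_pos: [562.0, -304.7, 289.8]
tool_rot: [-1.104, -1.358, 1.359]
wrist_force: [-0.8, 0.3, 0.4]
grip_width: 0.997
```

```bash
python3 - <<'E'
from h import *
s=state();print(s["ee_pos"],s["wrist_force"],s["grip_width"])
m=imaging.camera_model("wrist");np.save("wcam5.npy",np.array(m["world_from_camera"]))
im=imaging.get_image("wrist")[:,:,::-1]
cv2.imwrite("pics/w5.png",im)
print(pj("wrist",(583,-310,230),m),pj("wrist",(583,-310,188),m))
im=imaging.get_image("side")[:,:,::-1]
cv2.imwrite("pics/s5.png",cv2.resize(im[120:250,240:390],None,fx=4,fy=4,interpolation=2))
E
```

```text
[ 561.97260888 -304.70720235  289.79396616] [-0.76731257  0.31013628  0.3662755 ] 0.9973589839061623
[299.25526715 303.9543535 ] [301.52812476 272.62717725]
```

View pics/w5.png

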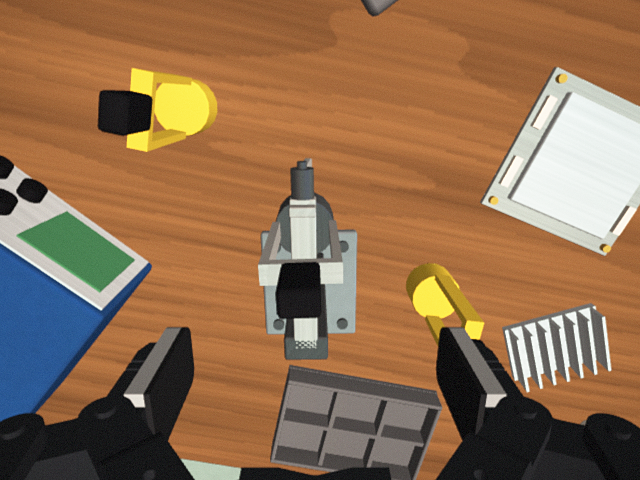

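View pics/s5.png

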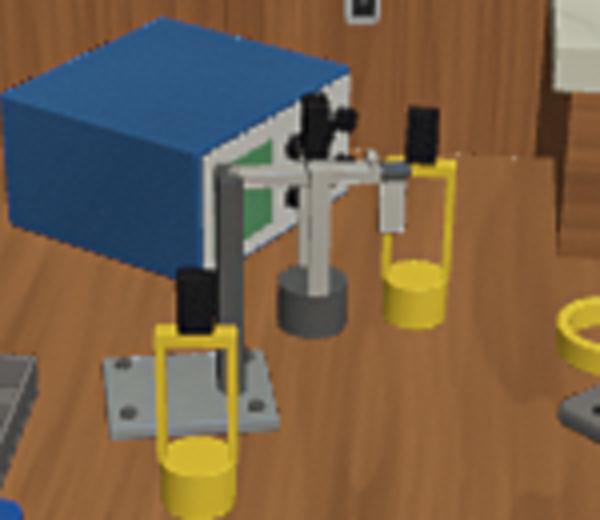

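Request:
arm_command(
  moves=[
    [[0.011, -0.003, 0], 0, 1],
    [[0.01, -0.002, 0], 0, 1],
    [[0, 0, -0.02], 0, 1],
    [[0, 0, -0.025], 0, 1],
    [[0, 0, -0.02], 0, 1],
  ],
)

```text
clock: 7.2
ee_pos: [584.3, -309.4, 224.0]
tool_rot: [-1.104, -1.36, 1.36]
wrist_force: [0.4, 0.5, -1.5]
grip_width: 1.003
```

Request:
arm_command(
  moves=[
    [[0, 0, -0.016], 0, 1],
    [[0, 0, -0.012], 0, 1],
    [[0, 0, -0.006], 0, 1],
    [[0, 0, 0], 0, 1],
    [[0, 0, 0], 0, 1],
  ],
)

```text
clock: 7.7
ee_pos: [584.0, -310.0, 192.1]
tool_rot: [-1.106, -1.36, 1.359]
wrist_force: [0.1, -0.4, 0.2]
grip_width: 0.998
```

```bash
python3 - <<'E'
from h import *
s=state();print(s["ee_pos"],s["wrist_force"],s["grip_width"])
im=imaging.get_image("wrist")[:,:,::-1]
cv2.imwrite("pics/w6.png",im)
E
```

```text
[ 583.99287899 -309.97819551  192.05452734] [ 0.08156566 -0.35644448  0.17414356] 0.997843852851363
```

View pics/w6.png

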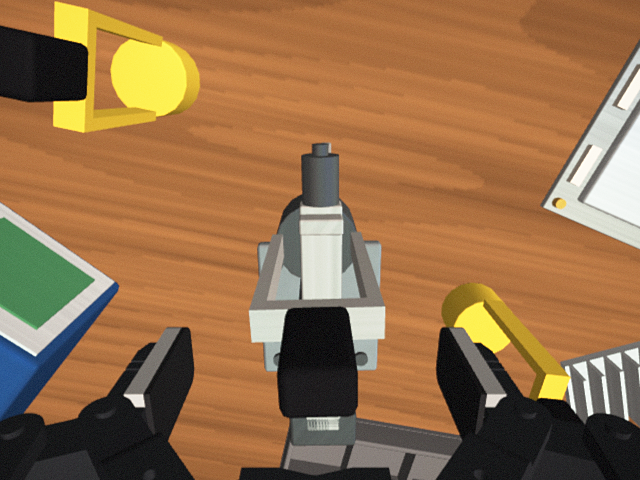

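Request:
arm_command(
  moves=[
    [[0, 0, 0], 0, -1],
    [[0, 0, 0], 0, -1],
    [[0, 0, 0], 0, -1],
    [[0, 0, 0], 0, -1],
    [[0, 0, 0], 0, -1],
  ],
)

```text
clock: 8.25
ee_pos: [583.6, -309.5, 191.6]
tool_rot: [-1.105, -1.36, 1.359]
wrist_force: [-0.4, 0.5, 3.8]
grip_width: 0.271
```

Request:
arm_command(
  moves=[
    [[0, 0, 0], 0, -1],
    [[0, 0, 0], 0, -1],
    [[0, 0, 0], 0, -1],
    [[0, 0, 0.002], 0, -1],
    [[0, 0, 0.002], 0, -1],
  ],
)

```text
clock: 8.75
ee_pos: [582.7, -309.1, 194.0]
tool_rot: [-1.102, -1.358, 1.359]
wrist_force: [-0.4, 0.6, -5.8]
grip_width: 0.27
```

```bash
python3 - <<'E'
from h import *
s=state();print(s["ee_pos"],s["wrist_force"],s["ft_torque"],s["grip_width"])
im=imaging.get_image("wrist")[:,:,::-1]
cv2.imwrite("pics/w7.png",im)
E
```

```text
[ 582.69337922 -309.09673592  194.02464525] [-0.4324925   0.5551092  -5.77030193] [-0.00875778  0.04031426  0.00562321] 0.2696489906742095
```

View pics/w7.png

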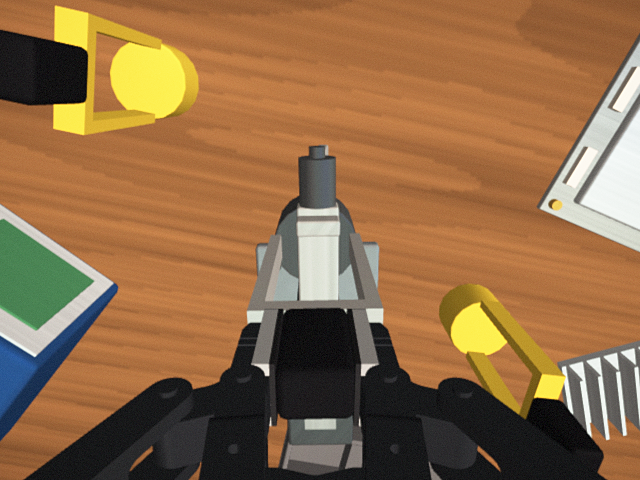

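Request:
arm_command(
  moves=[
    [[0, 0, 0.004], 0, -1],
    [[0, 0, 0.005], 0, -1],
    [[0, 0, 0.005], 0, -1],
    [[0, 0, 0.002], 0, -1],
    [[0, 0, 0], 0, -1],
  ],
)

```text
clock: 9.3
ee_pos: [583.8, -309.8, 211.9]
tool_rot: [-1.106, -1.36, 1.359]
wrist_force: [0.0, -0.8, -6.3]
grip_width: 0.271
```

```bash
python3 - <<'E'
from h import *
s=state();print(s["ee_pos"],s["wrist_force"],s["ft_torque"],s["grip_width"])
im=imaging.get_image("wrist")[:,:,::-1]
cv2.imwrite("pics/w8.png",im)
im=imaging.get_image("side")[:,:,::-1]
cv2.imwrite("pics/s8.png",cv2.resize(im[120:250,240:390],None,fx=5,fy=4.5,interpolation=2))
E
```

```text
[ 583.79366736 -309.80692435  211.91938331] [ 0.01844287 -0.79790217 -6.30220963] [ 0.03047341 -0.0442917  -0.02263877] 0.2713552813413979
```

View pics/s8.png

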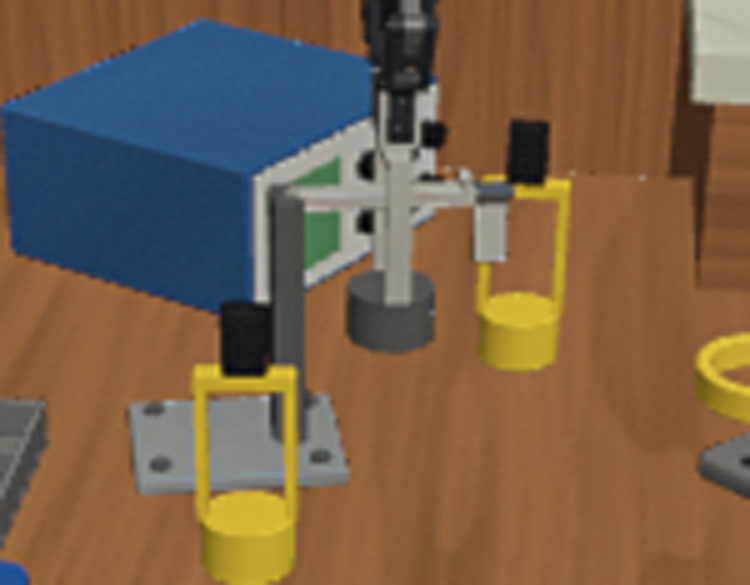

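View pics/w8.png

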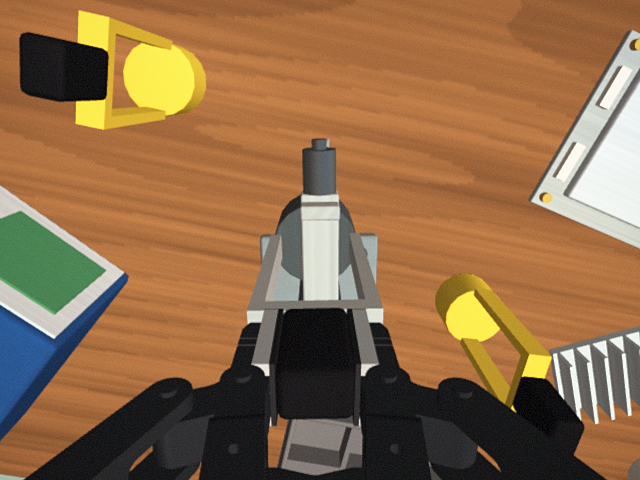

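Request:
arm_command(
  moves=[
    [[-0.005, -0.001, 0], 0, -1],
    [[-0.01, -0.002, 0], 0, -1],
    [[-0.01, -0.002, 0], 0, -1],
    [[-0.01, -0.002, 0], 0, -1],
    [[-0.01, -0.002, 0], 0, -1],
  ],
)

```text
clock: 9.9
ee_pos: [537.2, -319.1, 211.4]
tool_rot: [-1.105, -1.359, 1.359]
wrist_force: [-1.0, 0.7, -5.6]
grip_width: 0.272
```

Request:
arm_command(
  moves=[
    [[-0.01, -0.002, 0], 0, -1],
    [[-0.01, -0.002, 0], 0, -1],
    [[-0.01, -0.002, 0], 0, -1],
    [[-0.01, -0.002, 0], 0, -1],
    [[-0.01, -0.002, 0], 0, -1],
  ],
)

```text
clock: 10.4
ee_pos: [487.7, -328.8, 211.4]
tool_rot: [-1.105, -1.359, 1.359]
wrist_force: [0.9, -0.9, -5.4]
grip_width: 0.276
```

Request:
arm_command(
  moves=[
    [[-0.01, -0.002, 0], 0, -1],
    [[-0.01, -0.002, 0], 0, -1],
    [[-0.01, -0.002, 0], 0, -1],
    [[-0.005, -0.001, 0], 0, -1],
    [[0, 0, 0], 0, -1],
  ],
)

```text
clock: 10.9
ee_pos: [452.6, -336.0, 211.4]
tool_rot: [-1.105, -1.358, 1.358]
wrist_force: [0.9, 0.1, -5.7]
grip_width: 0.274
```

```bash
python3 - <<'E'
from h import *
s=state();print(s["ee_pos"],s["wrist_force"],s["ft_torque"],s["grip_width"])
im=imaging.get_image("wrist")[:,:,::-1]
cv2.imwrite("pics/w9.png",im)
im=imaging.get_image("side")[:,:,::-1]
cv2.imwrite("pics/s9.png",cv2.resize(im[120:250,240:390],None,fx=5,fy=4.5,interpolation=2))
E
```

```text
[ 452.61316633 -335.983997    211.41451838] [ 0.86950275  0.0603515  -5.6729674 ] [-0.06631987  0.06257787  0.01646432] 0.273660961990498
```

View pics/s9.png

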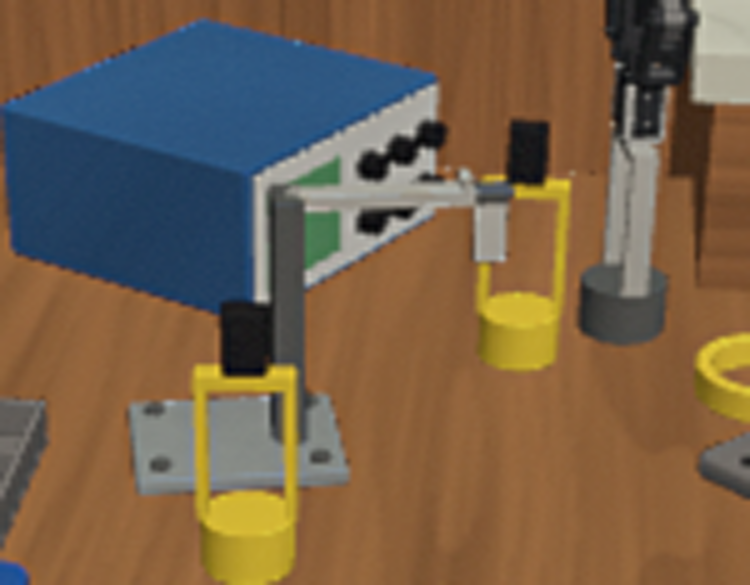

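View pics/w9.png

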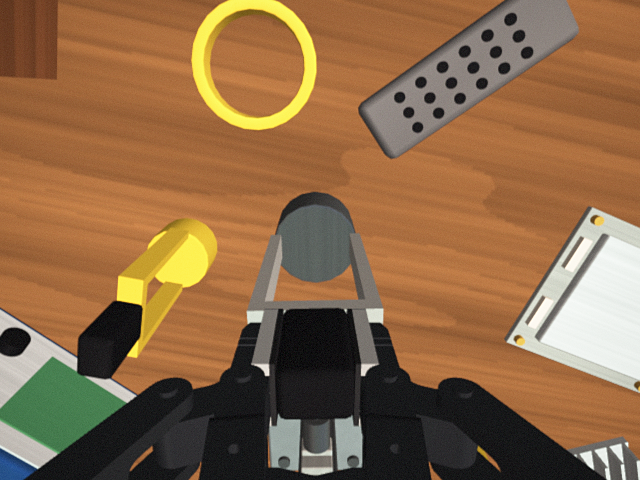

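Request:
arm_command(
  moves=[
    [[0.002, 0.012, 0.002], 0, -1],
    [[0.004, 0.025, 0.002], 0, -1],
    [[0.004, 0.03, 0], 0, -1],
    [[0.004, 0.03, 0], 0, -1],
    [[0.004, 0.03, 0], 0, -1],
  ],
)

```text
clock: 11.5
ee_pos: [472.2, -206.2, 215.4]
tool_rot: [-1.104, -1.361, 1.36]
wrist_force: [0.1, -0.9, -5.2]
grip_width: 0.273
```

Request:
arm_command(
  moves=[
    [[0.004, 0.03, 0], 0, -1],
    [[0.004, 0.03, 0], 0, -1],
    [[0.004, 0.03, 0], 0, -1],
    [[0.004, 0.03, 0], 0, -1],
    [[0.003, 0.02, 0], 0, -1],
  ],
)

```text
clock: 12.0
ee_pos: [490.9, -64.7, 215.5]
tool_rot: [-1.102, -1.363, 1.361]
wrist_force: [-0.3, 0.4, -5.4]
grip_width: 0.274
```

Request:
arm_command(
  moves=[
    [[0.001, 0.01, 0], 0, -1],
    [[0, 0.007, 0], 0, -1],
    [[0, 0, 0], 0, -1],
    [[0, 0, 0], 0, -1],
    [[0, 0, 0], 0, -1],
  ],
)

```text
clock: 12.5
ee_pos: [491.3, -52.9, 215.3]
tool_rot: [-1.106, -1.358, 1.358]
wrist_force: [0.9, 0.3, -5.4]
grip_width: 0.275
```

```bash
python3 - <<'E'
from h import *
s=state();print(s["ee_pos"],s["wrist_force"],s["ft_torque"],s["grip_width"])
w=np.array([bp("top",(250+x/5,225+y/5),16) for x,y in[(203,110),(462,158),(413,424),(150,375)]]);print(w.round(1),w.mean(0))
m=imaging.camera_model("wrist");np.save("wcam10.npy",np.array(m["world_from_camera"]))
cv2.imwrite("pics/w10.png",imaging.get_image("wrist")[:,:,::-1])
im=imaging.get_image("side")[:,:,::-1]
cv2.imwrite("pics/s10.png",cv2.resize(im[150:310,260:420],None,fx=4,fy=3.7,interpolation=2) if 0 else cv2.resize(im[160:310,260:420],None,fx=4,fy=4,interpolation=2))
E
```

```text
[491.34988471 -52.86381811 215.33755569] [ 0.85388699  0.29705739 -5.35300094] [-0.03993657 -0.02712453  0.01506695] 0.2746722210807663
[[ 554.1   -6.4   16. ]
 [ 536.  -113.5   16. ]
 [ 427.1  -94.7   16. ]
 [ 445.1   12.    16. ]] [490.59398654 -50.65097258  16.        ]
```

View pics/s10.png

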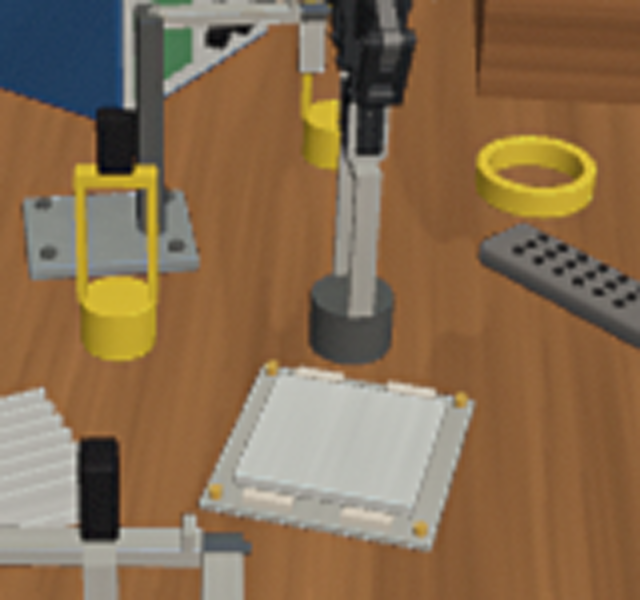

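View pics/w10.png

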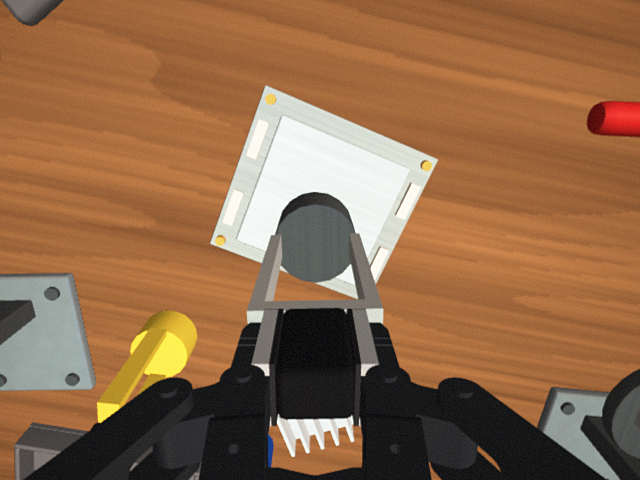

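```bash
python3 - <<'E'
from h import *
for z in(82,118,204,212): print(z,((pj("side",(491.3,-52.9,z))-[260,160])*4).round(0))
m=imaging.camera_model("wrist");m["world_from_camera"]=np.load("wcam10.npy")
t=np.linspace(0,2*np.pi,60)
im=cv2.imread("pics/w10.png")
for z in (82,118):
    P=np.array([pj("wrist",(491.3+25*np.cos(a),-52.9+25*np.sin(a),z),m) for a in t]);print(z,P.min(0).round(),P.max(0).round())
    cv2.polylines(im,[P.astype(np.int32)],True,(0,0,255),1)
cv2.imwrite("pics/w10b.png",im[80:330,180:460])
for P in [(490.6,-50.7)]:print(pj("wrist",(*P,16),m))
print([bp("wrist",c,16,m).round(1) for c in [(281,115),(411,169),(236,242)]])
E
```

```text
82 [346. 339.]
118 [349. 288.]
204 [357. 160.]
212 [357. 148.]
82 [279. 190.] [354. 262.]
118 [275. 204.] [359. 283.]
[319.21827238 203.17378044]
[array([429. , -93.4,  16. ]), array([448.6,  15. ,  16. ]), array([ 537.5, -112.3,   16. ])]
```

View pics/w10b.png

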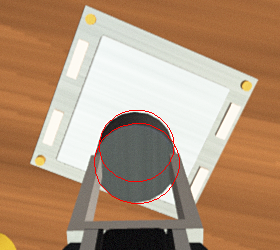

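Request:
arm_command(
  moves=[
    [[0.001, 0.003, -0.005], 0, -1],
    [[0, 0, -0.015], 0, -1],
    [[0, 0, -0.02], 0, -1],
    [[0, 0, -0.01], 0, -1],
    [[0, 0, -0.004], 0, -1],
  ],
)

```text
clock: 13.1
ee_pos: [491.8, -48.6, 160.1]
tool_rot: [-1.103, -1.357, 1.36]
wrist_force: [0.4, -0.0, -5.4]
grip_width: 0.271
```

Request:
arm_command(
  moves=[
    [[0, 0, 0], 0, -1],
    [[0, 0, -0.002], 0, -1],
    [[0, 0, -0.002], 0, -1],
    [[0, 0, -0.001], 0, -1],
    [[0, 0, 0], 0, -1],
  ],
)

```text
clock: 13.6
ee_pos: [492.6, -48.5, 156.4]
tool_rot: [-1.105, -1.36, 1.359]
wrist_force: [0.1, -0.1, -5.7]
grip_width: 0.269
```

```bash
python3 - <<'E'
from h import *
s=state();print(s["ee_pos"],s["wrist_force"],s["ft_torque"],s["grip_width"])
im=imaging.get_image("wrist")[:,:,::-1]
cv2.imwrite("pics/w11.png",im)
im=imaging.get_image("side")[:,:,::-1]
cv2.imwrite("pics/s11.png",cv2.resize(im[180:310,280:400],None,fx=5,fy=4.5 if 0 else 4.6,interpolation=2))
E
```

```text
[492.63971769 -48.54608244 156.44239577] [ 0.06205681 -0.07860077 -5.73724687] [ 0.05842107 -0.0218165   0.02560943] 0.26889438406562727
```

View pics/s11.png

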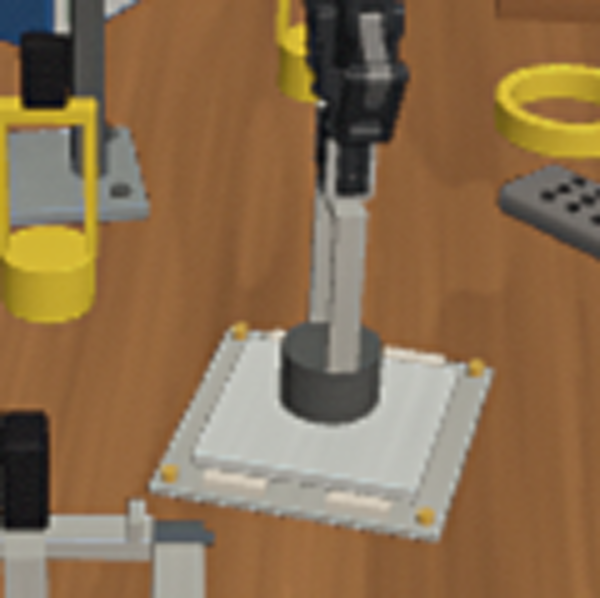

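View pics/w11.png

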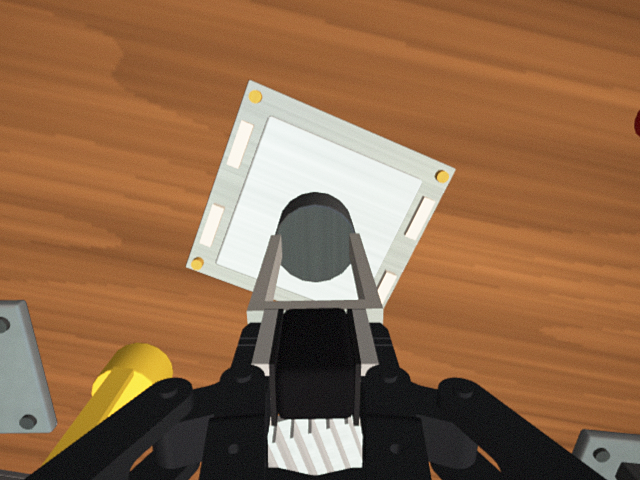

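Request:
arm_command(
  moves=[
    [[0, -0.001, -0.001], 0, -1],
    [[0, 0, -0.001], 0, -1],
    [[0, 0, -0.001], 0, -1],
    [[0, 0, -0.001], 0, -1],
    [[0, 0, 0], 0, -1],
  ],
)

```text
clock: 14.2
ee_pos: [492.4, -49.6, 152.1]
tool_rot: [-1.104, -1.359, 1.359]
wrist_force: [-0.1, -0.9, -5.3]
grip_width: 0.272
```

Request:
arm_command(
  moves=[
    [[0, 0, -0.001], 0, -1],
    [[0, 0, 0], 0, -1],
    [[0, 0, -0.001], 0, -1],
    [[0, 0, 0], 0, -1],
    [[0, 0, 0], 0, -1],
  ],
)

```text
clock: 14.7
ee_pos: [492.5, -49.6, 150.3]
tool_rot: [-1.105, -1.359, 1.359]
wrist_force: [0.0, -0.1, -5.5]
grip_width: 0.277
```

Request:
arm_command(
  moves=[
    [[0, 0, -0.001], 0, -1],
    [[0, 0, 0], 0, -1],
    [[0, 0, 0], 0, -1],
    [[0, 0, 0], 0, -1],
    [[0, 0, 0], 0, -1],
  ],
)

```text
clock: 15.2
ee_pos: [492.9, -49.6, 149.6]
tool_rot: [-1.105, -1.36, 1.359]
wrist_force: [-0.6, 0.4, 1.1]
grip_width: 0.27
```

Request:
arm_command(
  moves=[
    [[0, 0, 0], 0, -0.42],
    [[0, 0, 0], 0, -0.36],
    [[0, 0, 0], 0, -0.3],
    [[0, 0, 0], 0, -0.2],
    [[0, 0, 0], 0, 0],
  ],
)

```text
clock: 15.7
ee_pos: [492.6, -49.7, 149.3]
tool_rot: [-1.105, -1.359, 1.359]
wrist_force: [0.1, -0.2, -0.5]
grip_width: 0.497
```

Request:
arm_command(
  moves=[
    [[0, 0, 0], 0, 0.2],
    [[0, 0, 0], 0, 0.5],
    [[0, 0, 0], 0, 1],
    [[0, 0, 0], 0, 1],
    [[0, 0, 0], 0, 1],
  ],
)

```text
clock: 16.2
ee_pos: [492.6, -49.6, 149.3]
tool_rot: [-1.105, -1.359, 1.359]
wrist_force: [0.1, -0.6, 0.2]
grip_width: 1.001
```

```bash
python3 - <<'E'
from h import *
s=state();print(s["ee_pos"],s["wrist_force"],s["grip_width"])
cv2.imwrite("pics/w12.png",imaging.get_image("wrist")[:,:,::-1])
E
```

```text
[492.55792834 -49.60730841 149.30261359] [ 0.13471467 -0.58191471  0.17652016] 1.0013772520721613
```

View pics/w12.png

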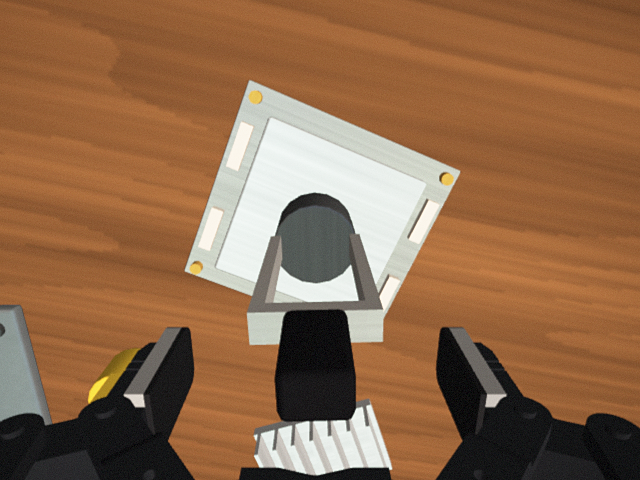

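Released cleanly: the block (cols 277–355) stands clear between the open pads. Retreating straight up.

Request:
arm_command(
  moves=[
    [[0, 0, 0.01], 0, 1],
    [[0, 0, 0.02], 0, 1],
    [[0, 0, 0.03], 0, 1],
    [[0, 0, 0.03], 0, 1],
    [[0, 0, 0.03], 0, 1],
  ],
)

```text
clock: 16.75
ee_pos: [492.4, -49.9, 271.2]
tool_rot: [-1.105, -1.359, 1.359]
wrist_force: [0.6, 0.6, 0.1]
grip_width: 1.001
```

Request:
arm_command(
  moves=[
    [[0, 0, 0.02], 0, 1],
    [[0, 0, 0.02], 0, 1],
    [[0, 0, 0.01], 0, 1],
    [[0, 0, 0], 0, 1],
    [[0, 0, 0], 0, 1],
  ],
)

```text
clock: 17.25
ee_pos: [492.2, -49.6, 318.8]
tool_rot: [-1.104, -1.359, 1.36]
wrist_force: [-0.6, 0.1, -0.6]
grip_width: 1.005
```

```bash
python3 - <<'E'
from h import *
s=state();print(s["ee_pos"],s["wrist_force"],s["grip_width"])
m=imaging.camera_model("wrist")
cv2.imwrite("pics/w13.png",imaging.get_image("wrist")[:,:,::-1])
print(pj("wrist",(492,-50,16),m),pj("wrist",(492,-50,188),m))
im=imaging.get_image("side")[:,:,::-1]
cv2.imwrite("pics/s13.png",cv2.resize(im[130:310,240:420],None,fx=3.3,fy=3.3,interpolation=2))
E
```

```text
[492.17069431 -49.58254453 318.76734646] [-0.61837617  0.12968937 -0.63637779] 1.0048138145315355
[315.51586684 179.77830446] [316.11888121 228.02854438]
```

View pics/s13.png

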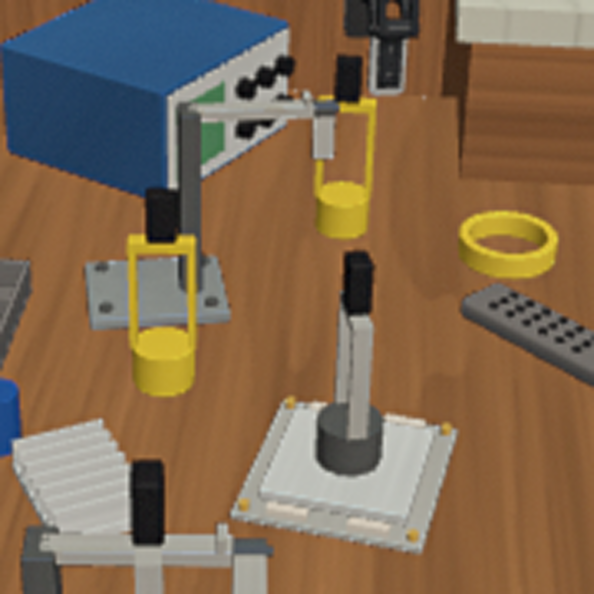

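View pics/w13.png

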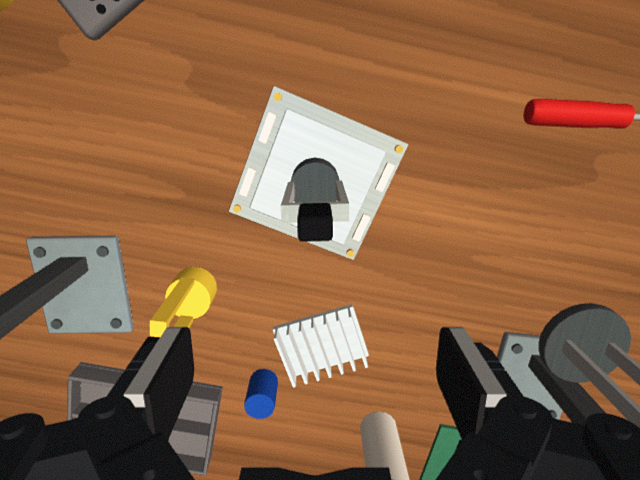

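```bash
python3 - <<'E'
from h import *
for n in("top","wrist"):
    im=imaging.get_image(n)[:,:,::-1]
    hsv=cv2.cvtColor(im,cv2.COLOR_BGR2HSV)
    if n=="top": cv2.imwrite("pics/t14.png",cv2.resize(im[200:335,240:390],None,fx=4,fy=4,interpolation=2))
    print(n,bp(n,(316.3,176.8),6) if n=="wrist" else "", [ (round(o["confidence"],2),np.round(o["at"],1)) for o in nets.outline_of(n,"weight")])
E
```

```text
top  [(0.87, array([511.9, 269.3])), (0.57, array([374.3, 197.2]))]
wrist [490.2120328  -49.62728955   6.        ] [(0.94, array([312.1, 199.5]))]
```

View pics/t14.png

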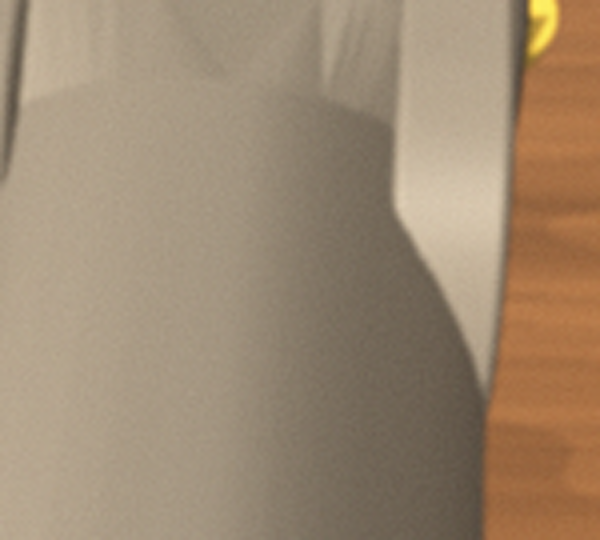

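The top view is blocked by the arm. In the wrist picture the plate's middle comes out at (490, -50), against about (492, -50) for the weight, so it is about 2 mm off centre. The side view shows it upright. Handing in.

```bash
python3 - <<'E'
from bench import state,workorder
print(workorder.job_done()); s=state();print(s["clock"],s["wrist_force"])
E
```

```text
the job is handed in; nothing more can be done
None
the job is handed in; nothing more can be done
```

The narrow weight now stands upright on the middle of the cover plate, and I handed the job in with about 17.5 s on the robot clock.

- **Keeper:** I pressed it down about 28 mm with the shut fingers. Pictures after release showed it hanging straight down and staying open.
- **Unhooking:** I gripped the black block, raised the weight about 20 mm and drew it about 130 mm clear of the hook. Nothing else was touched.
- **Placing:** I lowered it in 1 mm steps until the wrist force went from -5.5 N to about +1 N. Then I opened the gripper slowly and backed straight up to 319 mm.

**Last checks:**
- The side view showed the weight upright, and the gripper read no load and full opening.
- The weight stands at about (492, -50) mm. I put the plate's middle at (490.6, -50.7) from the top camera and (490.2, -49.6) from the last wrist picture. A rougher earlier wrist reading gave (493, -48.7), so the offset is about 2 to 3 mm.
- The final top-camera check failed because the arm blocked that view, so the end state rests on the side and wrist pictures.

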